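Heft the emptied bins and re-tip the one that still holds a ball

ROBOT

A 6-joint arm with a two-finger parallel gripper is mounted at the origin on the work surface. World frame = base frame: x ahead of the robot, y to its left, z up, the work surface at z = 0. Lengths are in m, angles in degrees, forces in N, time in s.
With the tool pointing down it reaches from about 0.375 to 0.9 m from the base axis. Payload 3.1 kg.
Tool frame: the origin (TCP) lies at the very end of the fingers, on their centre line; the grasp point (between the pads) lies 19 mm behind it (manip.grip_point_offset is the distance from the TCP to the grasp point, in m); z points along the fingers, y is the line along which they close (so a half turn about z gives the same grasp; the last joint's range is limited). The gripper opens to 87 mm and grips with 3 to 60 N. Pads are 19 mm wide; open, the fingers measure 117 mm over their backs; the gripper's body (75 mm by 190 mm) begins 51 mm behind the grasp point.
Start: joints at [57.611, 30.224, 82.088, -0, 67.689, -10.227], TCP at [0.236, 0.579, 0.223] pointing down, gripper open.
Joint ranges: [-176.69, 176.69], [-43.24, 126.21], [12.49, 139.97], [-82, 262], [0, 151.66], [-163.58, 163.58]. Speed limits (degrees/s): [159.86, 159.86, 180, 180, 180, 180].

INTERFACE

Orientations are given as [roll, pitch, yaw] about the fixed x, y, z axes, in that order (R = Rz(yaw) Ry(pitch) Rx(roll)).
In Python, from cell import manip gives the robot as it stands.
- The arm moves only by the tool jog_arm, called after "Emit:" in YAML: its name, and indented under it one key for each argument. Schema: {"type":"object","properties":{"rows":{"type":"array","items":{"type":"array","items":{"type":"number"},"minItems":5,"maxItems":5},"minItems":1,"maxItems":20},"only":{"type":"string"},"quiet":{"type":"boolean"},"lines":{"type":"string"}},"required":["rows"],"additionalProperties":false}. rows is a list of rows, 1 to 20 of them, each of 5 numbers: the finger opening in m, then dx, dy, dz in parts of the range, where 1.0 means 40 cm, then a turn about the tool's z in normalised numbers (1 is 180 degrees); each row shifts and turns the commanded pose from where the row before left it, along the tool's axes as they then stand; what a row does not reach is not made up. A row lasts 1/12 s, in which the tool goes at most 0.0417 m and 7.16 degrees, less where a joint would pass 70% of its speed; a pose out of reach is approached as far as the arm can. The fingers move at their own pace and stop on an object; the grip force is fixed at half the most. Time passes only in rows, so rows that do not move let the fingers close. The tool returns the time, the measured TCP pose, the force, the opening and the grip force at its end. only (a regular expression) keeps the lines of the reply that match it, lines (a string "A,B") keeps lines A to B, and quiet returns only ok. Input that does not fit is refused with a message, and nothing moves.
- manip.read_state(): the state, without advancing time (a new reading comes with each control period).
- manip.grab_frame(name): name is "side" or "top"; returns (picture, depth): 420x560x3 uint8, blue, green, red; 420x560 float32, m along the optical axis (not along the pixel's ray), 0 where there is no reading.
- manip.camera_info(name): a dict with "mtx" (3x3 intrinsics, pixels), "D" ([k1, k2, p1, p2, k3] as OpenCV has them; the pictures are not rectified), "origin" and "attitude" of the camera in the world. Camera axes: x right, y down, z forward; pixel columns grow to the right and rows downward; lengths in m; the calibration is good to about 2 mm. A picture is of the moment at which its call begins. camera_info takes no time and is no camera call.
- manip.finish_job(): hands the job in; it is judged then, once.
The state is a dict: "t": time; "q": joint angles; "qvel": joint speeds; "joint_torque": joint torques, N m; "ee_pos": TCP position; "ee_rot": TCP orientation; "force": force on the tool from outside, world axes, zero at the start; "wrist_torque": the same for the moment, N m; "opening": finger opening in m; "gripper_force": force on a finger pad.
Only numpy, scipy, OpenCV 4.12 (cv2) and the standard library are available. Lean on these libraries where they do the work, as an engineer would, in place of code of your own. Each camera call takes 0.05 s, during which the arm holds its last target. There are 200 camera calls.

TASK

Two grey hooded bins with grip plates on their roofs have just been tipped out, but one of them still holds a heavy steel ball, unseen under the hood. Lift a bin by its grip plate and hold it level and still for about a second to judge by weight which bin that is, then tip the heavy bin out again, through its open front, into the low cardboard tray. Leave the ball in the tray and both bins standing upright where they stood.

Things in the scene. Friction and masses are not known exactly. Their poses are not given: they have to be found in the camera images.
- bin_a: grey hooded bin 110 (x) x 84 (y) x 90 mm high; on its roof a grip plate 16 mm thick (x), 60 mm wide (y), top 141 mm above the underside, foot in a low collar to 95 mm. Origin: centre of underside, z up. Open only at the whole front face, -x, at first roughly facing the robot. Floor falls 12 degrees from front lip (27 mm up) to back: a ball rolls out once tipped well past that; 45 is plenty.
- bin_b: the other hooded bin, same in all measures as bin_a. Either bin, drawn afresh each time, holds the ball: steel, 44 mm across, 0.31 to 0.40 kg, lying at the back, out of sight. A bin by itself weighs 0.22 to 0.28 kg; the one without the ball may hold a 12 g foam scrap of no importance.
- tray: the receiving tray, a low open cardboard box fixed to the table, 240 (x) x 200 (y) mm outside, walls 6 mm thick and 60 mm high. Origin: centre of its underside, on the table; z up.
There are look-alikes about, which are no part of the job. What is shaped like the bin_b but blue is not meant.

How it is judged (in metres and radians):
On the way, in this order (a step that is already met when the one before it is completed fails the run):
1. a bin has been hefted: held level (within 10 degrees) and still, its underside at least 30 mm above the table, for half a second (((height (world z) of bin_a above 0.03 m and angle between bin_a's own z axis and vertical below 0.17 rad and linear speed of bin_a below 0.03 m/s) or (height (world z) of bin_b above 0.03 m and angle between bin_b's own z axis and vertical below 0.17 rad and linear speed of bin_b below 0.03 m/s))), for 0.5 s.
2. the ball has been tipped into the tray (contact force between tray and anything else between 2 and 7 N), for 0.2 s.
At the end, for the whole second after the job is handed in: the steel ball lies in the tray (the tray carries 2 to 7 N) and both bins stand upright (within 5.7 degrees) and at rest, each within 30 mm of where it stood at the start (all of step 2 and distance of each of bin_a, bin_b from where it was at the start of the episode below 0.03 m and angle between each of bin_a, bin_b's own z axis and vertical below 0.1 rad and linear speed of each of bin_a, bin_b below 0.02 m/s); the robot touches nothing.
It also fails if it takes over 69 s, if anything falls off the work surface, if the arm or the gripper's body presses on something with over 40 N, if the wrist force passes 120 N, or if a joint passes its speed limit or range.

## Working session

There is one attempt and no reset: what is moved stays moved. The work goes in short steps, Python scripts to look and compute and a tool call to move; the robot and the scene stay as the last step left them, time stands still between calls to the robot, and variables do not carry over. Pictures are saved under pics/ and viewed, at most 10 in all, crops included, and the job is handed in when it is done.

```bash
mkdir -p pics; ls; python3 - <<'E'
from cell import manip
import cv2,numpy as np
for n in("top","side"):
    im,d=manip.grab_frame(n); cv2.imwrite(f"pics/{n}0.png",im); np.save(f"{n}_d.npy",d)
    print(manip.camera_info(n))
print(manip.read_state())
E
```

```text
pics
{'mtx': array([[399.94157437,   0.        , 278.56356042],
       [  0.        , 399.94157437, 207.21647512],
       [  0.        ,   0.        ,   1.        ]]), 'D': array([0.02656876, 0.        , 0.        , 0.        , 0.        ]), 'origin': array([0.43161887, 0.03062891, 1.09309805]), 'attitude': array([-171.89897603,    0.23318591,  -89.42562609])}
{'mtx': array([[390.57645221,   0.        , 275.30849209],
       [  0.        , 390.57645221, 213.40117306],
       [  0.        ,   0.        ,   1.        ]]), 'D': array([-0.03208844,  0.        ,  0.        ,  0.        ,  0.        ]), 'origin': array([ 0.2267034 , -0.56338134,  0.59299504]), 'attitude': array([-127.57786676,   -0.3791901 ,  -27.73561999])}
{'t': 0.1, 'q': array([ 5.76107943e+01,  3.02732069e+01,  8.21488035e+01, -1.67758643e-03,
        6.76907472e+01, -1.02289480e+01]), 'qvel': array([-0.09369664, -0.12512064, -0.16485772, -0.01475852,  0.06881896,
       -0.03839418]), 'joint_torque': array([-5.43570950e-04, -4.40990639e+01, -1.77149481e+01,  6.34587253e-02,
        5.34178305e-02, -5.27475595e-05]), 'ee_pos': array([0.23538445, 0.5782636 , 0.22167548]), 'ee_rot': array([-1.79888759e+02, -1.84976070e-02,  1.57840363e+02]), 'force': array([-0.15047643,  0.31945124, -0.27085701]), 'wrist_torque': array([0.06891713, 0.0314192 , 0.03187801]), 'gripper_force': 0.0, 'opening': 0.08679365482130258}
```

View pics/top0.png

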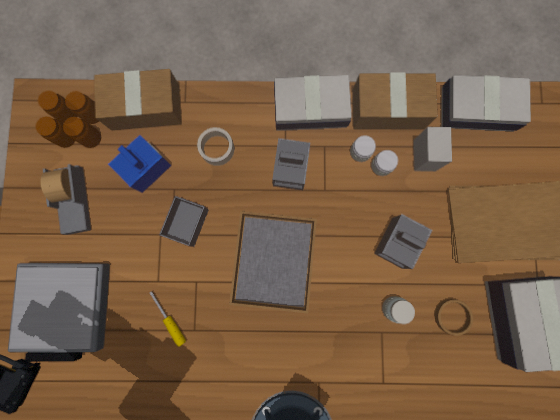

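View pics/side0.png

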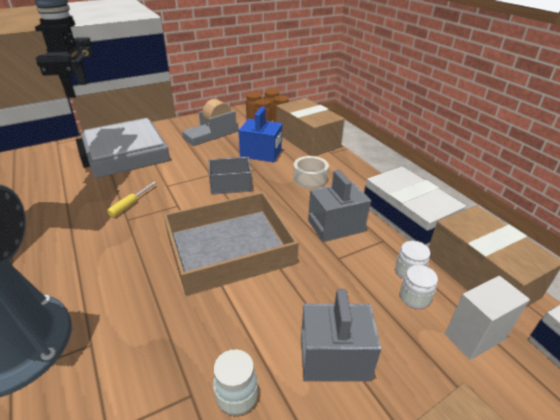

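The top view shows the two grey bins with plates at pixels (291,163) and (404,241). The tray is at (274,262), the blue look-alike at (138,163) and a small open grey box at (185,220). The side view shows both bin openings facing the robot or the tray. Next I'll measure the plates, roofs and tray from depth.

```bash
cat > h.py <<'E'
import numpy as np,cv2
from cell import manip
from scipy.spatial.transform import Rotation as R
def cloud(n,d):
    c=manip.camera_info(n); h,w=d.shape
    uv=np.stack(np.meshgrid(np.arange(w),np.arange(h)),-1).reshape(-1,1,2).astype(np.float32)
    xy=cv2.undistortPoints(uv,c["mtx"],c["D"]).reshape(h,w,2)
    P=np.dstack([xy[...,0]*d,xy[...,1]*d,d])
    return P@R.from_euler('xyz',c["attitude"],degrees=True).as_matrix().T+c["origin"]
def rect(Q):
    (cx,cy),(a,b),ang=cv2.minAreaRect((Q[:,:2]*1000).astype(np.float32)); 
    return np.round([cx,cy,a,b,ang],1)
E
python3 - <<'E'
from h import *
P=cloud("top",np.load("top_d.npy"))
for nm,(u,v) in dict(A=(291,163),B=(404,241)).items():
    W=P[v-45:v+45,u-45:u+45].reshape(-1,3)
    c=P[v,u]; W=W[np.hypot(*(W[:,:2]-c[:2]).T)<0.09]
    for lo,hi in((.132,.15),(.08,.1)):
        Q=W[(W[:,2]>lo)&(W[:,2]<hi)]; print(nm,lo,len(Q),rect(Q),Q.mean(0).round(4))
W=P[200:322,220:328].reshape(-1,3); Q=W[(W[:,2]>.052)&(W[:,2]<.07)]; print("tray",len(Q),rect(Q))
W=P[250:270,260:290].reshape(-1,3);print(W.mean(0))
s=manip.read_state();print(s["ee_pos"],s["ee_rot"])
# side view for plates
P=cloud("side",np.load("side_d.npy"))
for nm,(u,v) in dict(A=(340,205),B=(340,330)).items():
    W=P[v-60:v+60,u-60:u+60].reshape(-1,3)
    for lo,hi in((.11,.15),(.08,.1)):
        Q=W[(W[:,2]>lo)&(W[:,2]<hi)]; print('side',nm,lo,len(Q),rect(Q),Q[:,2].max())
E
```

```text
A 0.132 171 [695.1   5.4  58.9  17.3  81.5] [0.6938 0.0053 0.1399]
A 0.08 1120 [695.2   5.4  83.9 110.7  82.4] [0.6925 0.0058 0.0903]
B 0.132 193 [ 492.2 -284.2   62.4   16.8   63.7] [ 0.4916 -0.2832  0.1404]
B 0.08 1304 [ 492.1 -284.6   86.6  110.8   62.3] [ 0.4914 -0.2813  0.0906]
tray 882 [439.7  48.8 200.  239.7  84.5]
[0.44382299 0.04613206 0.0103847 ]
[0.23538445 0.5782636  0.22167548] [-1.79888759e+02 -1.84976070e-02  1.57840363e+02]
side A 0.11 329 [693.5   4.8  59.5  17.4  83.4] 0.14316581204242323
side A 0.08 1466 [773.1  -5.7 118.  276.7  89.3] 0.09994265781838219
side B 0.11 598 [ 490.5 -283.8   61.7   16.3   62.1] 0.14352745796864103
side B 0.08 3011 [ 490.7 -283.1   86.4  109.9   62.2] 0.09965377579520374
```

Careful with the scale: shifts go in shares of 40 cm and turns go in shares of 180 degrees. That gives: -0.0297 m is -0.0743, -0.028 m is -0.07, -7.1 degrees is -0.0394.

```bash
cat >> h.py <<'E'
def to(x,y,z,yaw):
    "remaining shift to a target, in the tool's axes as they stand, and the turn"
    s=manip.read_state(); M=R.from_euler('xyz',s["ee_rot"],degrees=True)
    print("t %.2f"%s["t"],s["ee_pos"].round(4),s["ee_rot"].round(1),"F",s["force"].round(2),"T",s["wrist_torque"].round(2),"shift",M.inv().apply(np.array([x,y,z])-s["ee_pos"]).round(4),
     "turn",round((s["ee_rot"][2]-yaw+180)%360-180,1))
E
```

Emit:
jog_arm:
  rows:
    - [0.087, 0, 0, 0, -0.0394]
    - [0.087, 0, 0, 0, -0.0394]
    - [0.087, -0.0743, -0.07, 0, 0]
    - [0.087, -0.0743, -0.07, 0, 0]
    - [0.087, -0.0743, -0.07, 0, 0]
    - [0.087, -0.0743, -0.07, 0, 0]
    - [0.087, -0.0743, -0.07, 0, 0]
    - [0.087, -0.0743, -0.07, 0, 0]
    - [0.087, -0.0743, -0.07, 0, 0]
    - [0.087, -0.0743, -0.07, 0, 0]
    - [0.087, -0.0743, -0.07, 0, 0]
    - [0.087, -0.0743, -0.07, 0, 0]
    - [0.087, -0.0743, -0.07, 0, 0]
    - [0.087, -0.0743, -0.07, 0, 0]
    - [0.087, -0.0743, -0.07, 0, 0]
    - [0.087, -0.0743, -0.07, 0, 0]
    - [0.087, -0.0743, -0.07, 0, 0]
    - [0.087, -0.0743, -0.07, 0, 0]
    - [0.087, -0.0743, -0.07, 0, 0]
    - [0.087, -0.0743, -0.07, 0, 0]

```text
t: 1.77
ee_pos: [0.6959, 0.0039, 0.2219]
ee_rot: [180.0, -0.1, 172.0]
force: [-0.6, -0.3, -0.4]
opening: 0.0875
gripper_force: 0.0
```

```bash
python3 -c "from h import *;to(.6945,.005,.105,172)"
```

```text
t 1.77 [0.6959 0.0039 0.2219] [ 1.80e+02 -1.00e-01  1.72e+02] F [-0.57 -0.32 -0.4 ] T [ 0.05 -0.02  0.03] shift [0.0014 0.0009 0.1169] turn 0.0
```

To row units: 0.03 m is 0.075, 0.028 m is 0.07.

Emit:
jog_arm:
  rows:
    - [0.087, 0.003, 0.0023, 0.075, 0]
    - [0.087, 0, 0, 0.075, 0]
    - [0.087, 0, 0, 0.075, 0]
    - [0.087, 0, 0, 0.07, 0]
    - [0.087, 0, 0, 0, 0]
    - [0.087, 0, 0, 0, 0]
    - [0.03, 0, 0, 0, 0]
    - [0.03, 0, 0, 0, 0]
    - [0.03, 0, 0, 0, 0]
    - [0.03, 0, 0, 0, 0]
    - [0.03, 0, 0, 0, 0]
    - [0.03, 0, 0, 0, 0]
    - [0.03, 0, 0, 0, 0]
    - [0.03, 0, 0, 0, 0]

```text
t: 2.93
ee_pos: [0.6949, 0.0064, 0.1059]
ee_rot: [-180.0, 0.1, 172.0]
force: [-0.1, -1.8, 5.9]
opening: 0.0598
gripper_force: 30.0
```

```bash
python3 -c "from h import *;to(.6945,.005,.105,172)"
```

```text
t 2.93 [0.6949 0.0064 0.1059] [-1.80e+02  1.00e-01  1.72e+02] F [-0.07 -1.76  5.94] T [0.12 0.13 0.05] shift [ 0.0002 -0.0015  0.0009] turn 0.0
```

To row units: -0.015 m is -0.0375, -0.01 m is -0.025.

Emit:
jog_arm:
  rows:
    - [0.03, 0, 0, -0.02, 0]
    - [0.03, 0, 0, -0.0375, 0]
    - [0.03, 0, 0, -0.0375, 0]
    - [0.03, 0, 0, -0.0375, 0]
    - [0.03, 0, 0, -0.025, 0]
    - [0.03, 0, 0, -0.0125, 0]
    - [0.03, 0, 0, 0, 0]
    - [0.03, 0, 0, 0, 0]
    - [0.03, 0, 0, 0, 0]
    - [0.03, 0, 0, 0, 0]
    - [0.03, 0, 0, 0, 0]
    - [0.03, 0, 0, 0, 0]
    - [0.03, 0, 0, 0, 0]
    - [0.03, 0, 0, 0, 0]
    - [0.03, 0, 0, 0, 0]
    - [0.03, 0, 0, 0, 0]
    - [0.03, 0, 0, 0, 0]
    - [0.03, 0, 0, 0, 0]

```text
t: 4.43
ee_pos: [0.6943, 0.0067, 0.1726]
ee_rot: [-180.0, 0.0, 172.0]
force: [-0.2, 0.7, -2.7]
opening: 0.0597
gripper_force: 30.0
```

```bash
python3 - <<'E'
from h import *;to(.6945,.005,.105,172)
im,d=manip.grab_frame("side"); cv2.imwrite("pics/side1.png",cv2.resize(im[80:300,220:460],None,fx=2,fy=2))
E
```

```text
t 4.43 [0.6943 0.0067 0.1726] [-180.    0.  172.] F [-0.17  0.72 -2.71] T [ 0.02  0.03 -0.05] shift [-0.0004 -0.0017  0.0676] turn 0.0
```

View pics/side1.png

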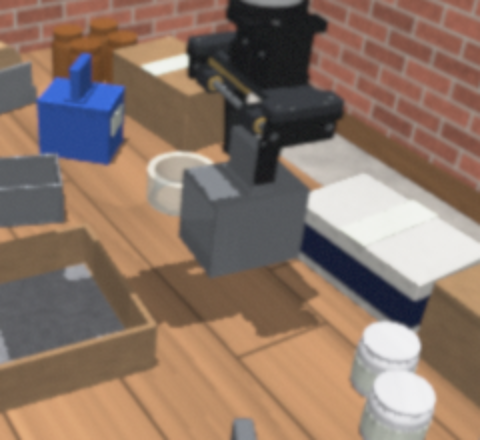

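The crop shows bin A hanging level in the grip at around (245,215). The wrist reads about 2.4 N, so it is empty and bin B holds the ball. I'll put A back.

To row units: -0.04 m is -0.1, 0.02 m is 0.05.

Emit:
jog_arm:
  rows:
    - [0.03, 0, 0, 0.05, 0]
    - [0.03, 0, 0, 0.05, 0]
    - [0.03, 0, 0, 0.0375, 0]
    - [0.03, 0, 0, 0.02, 0]
    - [0.03, 0, 0, 0.01, 0]
    - [0.03, 0, 0, 0, 0]
    - [0.03, 0, 0, 0, 0]
    - [0.087, 0, 0, 0, 0]
    - [0.087, 0, 0, 0, 0]
    - [0.087, 0, 0, 0, 0]
    - [0.087, 0, 0, 0, 0]
    - [0.087, 0, 0, 0, 0]
    - [0.087, 0, 0, 0, 0]
    - [0.087, 0, 0, -0.1, 0]
    - [0.087, 0, 0, -0.1, 0]
    - [0.087, 0, 0, -0.1, 0]
    - [0.087, 0, 0, 0, 0]

```text
t: 5.9
ee_pos: [0.6998, 0.006, 0.2358]
ee_rot: [-180.0, 1.1, 172.1]
force: [1.3, 1.0, 1.1]
opening: 0.0868
gripper_force: 0.0
```

```bash
python3 - <<'E'
from h import *
to(.4915,-.284,.105,152.5)
im,d=manip.grab_frame("side"); P=cloud("side",d)
u,v=340,205; W=P[v-60:v+60,u-60:u+60].reshape(-1,3); Q=W[(W[:,2]>.11)&(W[:,2]<.15)];Q=Q[np.hypot(Q[:,0]-.695,Q[:,1]-.005)<.06]; print(rect(Q),Q[:,2].max())
E
```

```text
t 5.90 [0.6998 0.006  0.2358] [-180.     1.1  172.1] F [1.35 0.96 1.15] T [-0.06 -0.07  0.02] shift [ 0.1686 -0.316   0.1277] turn 19.6
[693.1   5.   61.4  18.   82.7] 0.1438246327088118
```

To row units: -0.0351 m is -0.0878, 0.0046 m is 0.0115, 6.5 degrees is 0.0361.

Emit:
jog_arm:
  rows:
    - [0.087, 0, 0, 0, 0.0361]
    - [0.087, 0, 0, 0, 0.0361]
    - [0.087, 0, 0, 0, 0.0361]
    - [0.087, 0.0115, -0.0878, 0, 0]
    - [0.087, 0.0115, -0.0878, 0, 0]
    - [0.087, 0.0115, -0.0878, 0, 0]
    - [0.087, 0.0115, -0.0878, 0, 0]
    - [0.087, 0.0115, -0.0878, 0, 0]
    - [0.087, 0.0115, -0.0878, 0, 0]
    - [0.087, 0.0115, -0.0878, 0, 0]
    - [0.087, 0.0115, -0.0878, 0, 0]
    - [0.087, 0.0115, -0.0878, 0, 0]
    - [0.087, 0.0115, -0.0878, 0, 0]
    - [0.087, 0, 0, 0, 0]
    - [0.087, 0, 0, 0, 0]

```text
t: 7.2
ee_pos: [0.4901, -0.2848, 0.2246]
ee_rot: [180.0, -0.1, 152.3]
force: [0.7, 0.1, 0.3]
opening: 0.0873
gripper_force: 0.0
```

```bash
python3 -c "from h import *;to(.491,-.284,.103,152.5)"
```

```text
t 7.20 [ 0.4901 -0.2848  0.2246] [ 1.800e+02 -1.000e-01  1.523e+02] F [0.72 0.1  0.28] T [ 0.06 -0.   -0.02] shift [-0.0007  0.001   0.1216] turn -0.2
```

To row units: 0.0315 m is 0.0788, 0.001 m is 0.0025.

Emit:
jog_arm:
  rows:
    - [0.087, -0.005, 0.0025, 0.075, 0]
    - [0.087, 0, 0, 0.075, 0]
    - [0.087, 0, 0, 0.075, 0]
    - [0.087, 0, 0, 0.0788, 0]
    - [0.087, 0, 0, 0, 0]
    - [0.087, 0, 0, 0, 0]
    - [0.03, 0, 0, 0, 0]
    - [0.03, 0, 0, 0, 0]
    - [0.03, 0, 0, 0, 0]
    - [0.03, 0, 0, 0, 0]
    - [0.03, 0, 0, 0, 0]
    - [0.03, 0, 0, 0, 0]
    - [0.03, 0, 0, 0, 0]
    - [0.03, 0, 0, 0, 0]

```text
t: 8.37
ee_pos: [0.4942, -0.2846, 0.1053]
ee_rot: [-179.9, 0.1, 152.5]
force: [-1.9, -2.0, 5.8]
opening: 0.0597
gripper_force: 29.9
```

Emit:
jog_arm:
  rows:
    - [0.03, 0, 0, -0.02, 0]
    - [0.03, 0, 0, -0.0375, 0]
    - [0.03, 0, 0, -0.0375, 0]
    - [0.03, 0, 0, -0.0375, 0]
    - [0.03, 0, 0, -0.0375, 0]
    - [0.03, 0, 0, -0.0375, 0]
    - [0.03, 0, 0, -0.03, 0]
    - [0.03, 0, 0, -0.0125, 0]
    - [0.03, 0, 0, 0, 0]
    - [0.03, 0, 0, 0, 0]
    - [0.03, 0, 0, 0, 0]
    - [0.03, 0, 0, 0, 0]
    - [0.03, 0, 0, 0, 0]
    - [0.03, 0, 0, 0, 0]
    - [0.03, 0, 0, 0, 0]
    - [0.03, 0, 0, 0, 0]

```text
t: 9.7
ee_pos: [0.4938, -0.2836, 0.2039]
ee_rot: [180.0, -0.0, 152.5]
force: [-1.1, 0.6, -6.3]
opening: 0.0594
gripper_force: 30.0
```

```bash
python3 - <<'E'
from h import *;to(.525,.041,.22,174.5)
im,d=manip.grab_frame("side"); cv2.imwrite("pics/side2.png",im)
P=cloud("side",d);s=manip.read_state()
# roof: tilt from plane fit of points near roof height
z0=s["ee_pos"][2]+.019-.122
W=P[200:420,200:480].reshape(-1,3);W=W[np.hypot(W[:,0]-s["ee_pos"][0],W[:,1]-s["ee_pos"][1])<.075]
Q=W[(W[:,2]>z0+.07)&(W[:,2]<z0+.105)]; A=np.c_[Q[:,:2]-Q[:,:2].mean(0),np.ones(len(Q))]
k=np.linalg.lstsq(A,Q[:,2],rcond=None)[0];print(len(Q),k.round(3),z0)
E
```

```text
t 9.70 [ 0.4938 -0.2836  0.2039] [180.   -0.  152.5] F [-1.06  0.59 -6.34] T [ 0.02  0.05 -0.  ] shift [ 0.122   0.3024 -0.0161] turn -22.0
2908 [0.044 0.075 0.187] 0.10092895364522833
```

View pics/side2.png

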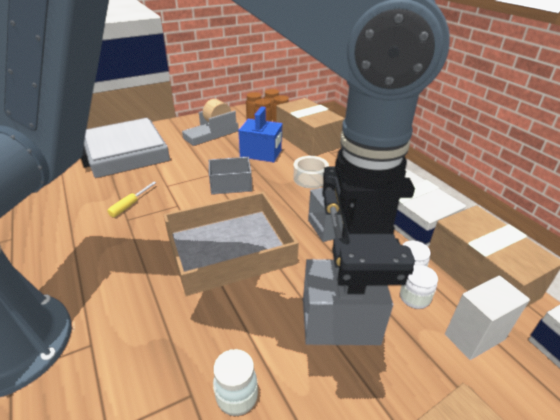

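Bin B weighs 6.3 N, so it holds the ball, and it hangs level at around (345,300). I'll carry it over the far wall of the tray.

To row units: 0.03 m is 0.075, 0.025 m is 0.0625, -5.5 degrees is -0.0306.

Emit:
jog_arm:
  rows:
    - [0.03, 0, 0, 0, -0.0306]
    - [0.03, 0, 0, 0, -0.0306]
    - [0.03, 0, 0, 0, -0.0306]
    - [0.03, 0, 0, 0, -0.0306]
    - [0.03, 0, 0.0375, 0, 0]
    - [0.03, 0, 0.0625, 0, 0]
    - [0.03, 0, 0.075, 0, 0]
    - [0.03, 0, 0.075, 0, 0]
    - [0.03, 0, 0.075, 0, 0]
    - [0.03, 0, 0.075, 0, 0]
    - [0.03, 0, 0.075, 0, 0]
    - [0.03, 0, 0.075, 0, 0]
    - [0.03, 0, 0.075, 0, 0]
    - [0.03, 0, 0.075, 0, 0]
    - [0.03, 0, 0.0625, 0, 0]
    - [0.03, 0, 0.05, 0, 0]
    - [0.03, 0, 0, 0, 0]
    - [0.03, 0, 0, 0, 0]
    - [0.03, 0, 0, 0, 0]

```text
t: 11.33
ee_pos: [0.5245, 0.0401, 0.2042]
ee_rot: [-180.0, 0.0, 174.5]
force: [0.0, 0.2, -5.6]
opening: 0.0595
gripper_force: 30.0
```

```bash
python3 -c "from h import *;to(.5236,.0408,.165,174.5)"
```

```text
t 11.33 [0.5245 0.0401 0.2042] [-180.     0.   174.5] F [ 0.04  0.21 -5.63] T [0.09 0.04 0.05] shift [0.001  0.0006 0.0392] turn 0.0
```

To row units: 0.015 m is 0.0375, 0.009 m is 0.0225.

Emit:
jog_arm:
  rows:
    - [0.03, 0.0025, 0, 0.0375, 0]
    - [0.03, 0, 0, 0.0375, 0]
    - [0.03, 0, 0, 0.0225, 0]
    - [0.03, 0, 0, 0.0025, 0]
    - [0.03, 0.0125, 0, 0.005, 0]
    - [0.03, 0.0125, 0, 0.0043, 0]
    - [0.03, 0.0125, 0, 0.0043, 0]
    - [0.03, 0.0125, 0, 0.0043, 0]
    - [0.03, 0.0125, 0, 0.0058, 0]
    - [0.03, 0.0125, 0, 0.0063, 0]
    - [0.03, 0.0125, 0, 0.007, 0]
    - [0.03, 0.0125, 0, 0.0075, 0]
    - [0.03, 0, 0, 0, 0]

```text
t: 12.42
ee_pos: [0.4817, 0.0445, 0.1454]
ee_rot: [180.0, -0.2, 174.5]
force: [0.3, -0.5, 0.4]
opening: 0.0597
gripper_force: 30.0
```

```bash
python3 - <<'E'
from h import *;to(.4825,.0436,.148,174.5)
im,d=manip.grab_frame("side"); cv2.imwrite("pics/side3.png",cv2.resize(im[60:340,120:480],None,fx=2,fy=2))
E
```

```text
t 12.42 [0.4817 0.0445 0.1454] [180.   -0.2 174.5] F [ 0.32 -0.54  0.42] T [-0.14 -0.22 -0.03] shift [-0.0009 -0.0009 -0.0026] turn 0.0
```

View pics/side3.png

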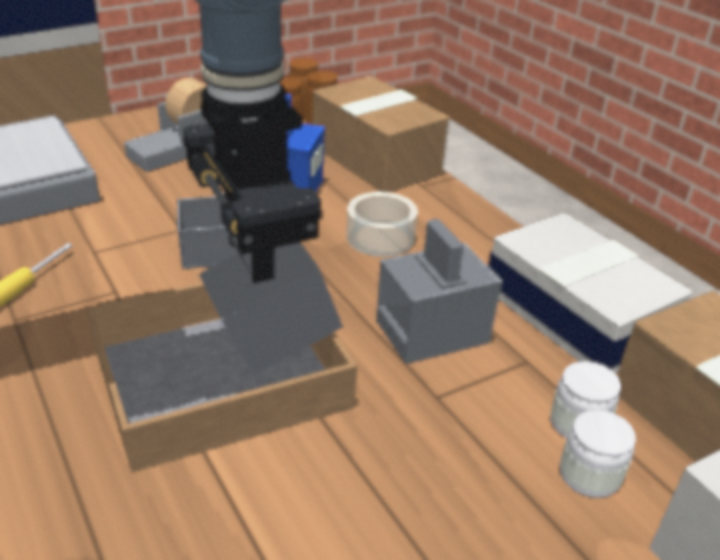

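Bin B at around (270,300) is pivoting on the far wall with its front going down, as planned. I'll tip it further.

To row units: 0.0057 m is 0.0143, 0.005 m is 0.0125.

Emit:
jog_arm:
  rows:
    - [0.03, 0.0143, 0, 0.0105, 0]
    - [0.03, 0.0143, 0, 0.0115, 0]
    - [0.03, 0.0143, 0, 0.0125, 0]
    - [0.03, 0.0113, 0, 0.0113, 0]
    - [0.03, 0.0113, 0, 0.0125, 0]
    - [0.03, 0.0075, 0, 0.0075, 0]
    - [0.03, 0, 0, 0, 0]
    - [0.03, 0, 0, 0, 0]
    - [0.03, 0, 0, 0, 0]
    - [0.03, 0, 0, 0, 0]
    - [0.03, 0, 0, 0, 0]
    - [0.03, 0, 0, 0, 0]
    - [0.03, 0, 0, 0, 0]
    - [0.03, 0, 0, 0, 0]
    - [0.03, 0, 0, 0, 0]
    - [0.03, 0, 0, 0, 0]

```text
t: 13.8
ee_pos: [0.4554, 0.0467, 0.1209]
ee_rot: [180.0, 0.1, 174.5]
force: [-1.0, 1.4, 11.9]
opening: 0.0598
gripper_force: 30.0
```

```bash
python3 - <<'E'
from h import *;to(.4825,.0436,.148,174.5)
im,d=manip.grab_frame("side"); cv2.imwrite("pics/side4.png",cv2.resize(im[60:340,120:480],None,fx=2,fy=2))
E
```

```text
t 13.80 [0.4554 0.0467 0.1209] [1.800e+02 1.000e-01 1.745e+02] F [-1.04  1.39 11.93] T [0.16 0.07 0.04] shift [-0.0273 -0.0005 -0.027 ] turn 0.0
```

View pics/side4.png

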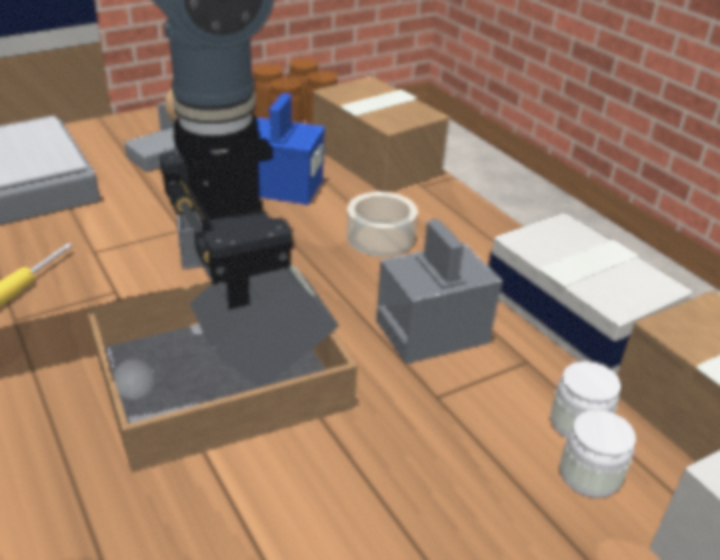

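The ball is in the tray at (133,380) and bin B is still tilted on the tray floor. I'll lift it clear, carry it back over its old place and check the tilt.

To row units: -0.03 m is -0.075, -0.0276 m is -0.069, 5.5 degrees is 0.0306.

Emit:
jog_arm:
  rows:
    - [0.03, 0, 0, -0.05, 0]
    - [0.03, 0, 0, -0.075, 0]
    - [0.03, 0, 0, -0.075, 0]
    - [0.03, 0, 0, -0.0625, 0]
    - [0.03, 0, 0, 0, 0.0306]
    - [0.03, 0, 0, 0, 0.0306]
    - [0.03, 0, 0, 0, 0.0306]
    - [0.03, 0, 0, 0, 0.0306]
    - [0.03, -0.0375, -0.0555, 0, 0]
    - [0.03, -0.0468, -0.069, 0, 0]
    - [0.03, -0.0468, -0.069, 0, 0]
    - [0.03, -0.0468, -0.069, 0, 0]
    - [0.03, -0.0468, -0.069, 0, 0]
    - [0.03, -0.0468, -0.069, 0, 0]
    - [0.03, -0.0468, -0.069, 0, 0]
    - [0.03, -0.0468, -0.069, 0, 0]
    - [0.03, -0.0468, -0.069, 0, 0]
    - [0.03, -0.0468, -0.069, 0, 0]
    - [0.03, -0.0093, -0.0138, 0, 0]
    - [0.03, 0, 0, 0, 0]

```text
t: 15.52
ee_pos: [0.4929, -0.2867, 0.2235]
ee_rot: [180.0, -0.1, 152.4]
force: [0.2, 1.2, -1.7]
opening: 0.0596
gripper_force: 30.0
```

```bash
python3 - <<'E'
from h import *;to(.4942,-.2846,.1053,152.5)
im,d=manip.grab_frame("side"); cv2.imwrite("pics/side5.png",im)
E
```

```text
t 15.52 [ 0.4929 -0.2867  0.2235] [ 1.800e+02 -1.000e-01  1.524e+02] F [ 0.2   1.15 -1.74] T [ 0.05  0.05 -0.02] shift [-0.0004  0.0025  0.1182] turn -0.1
```

View pics/side5.png

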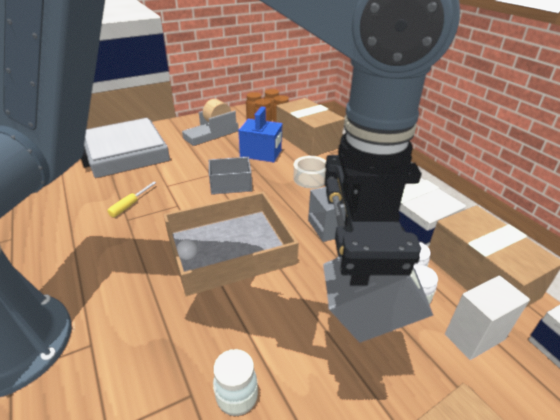

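Bin B at around (375,295) is still tilted because pad friction holds it. I'll measure the angle from its side face.

```bash
cat >> h.py <<'E'
def tilt():
    im,d=manip.grab_frame("side"); P=cloud("side",d); s=manip.read_state(); p=s["ee_pos"]; a=np.radians(s["ee_rot"][2])
    D=P-p; f=D[...,0]*np.cos(a)+D[...,1]*np.sin(a); l=D[...,0]*np.sin(a)-D[...,1]*np.cos(a); z=D[...,2]-.019
    m=(np.abs(np.abs(l)-.042)<.006)&(np.abs(f)<.14)&(z<-.0)&(P[...,2]>.004)   # side face, forward f, height z from pivot
    q=np.c_[f[m],z[m]]*1000; h=cv2.minAreaRect(q.astype(np.float32)); print(m.sum(),np.round(h[0],1),np.round(h[1],1),round(h[2],1)); print(cv2.boxPoints(h).round())
E
python3 -c "from h import *;tilt()"
```

```text
4096 [ -21.2 -127.5] [139.7 264.1] 14.3
[[-121.  -17.]
 [ -56. -273.]
 [  79. -238.]
 [  14.   18.]]
```

```bash
sed -i 's/m=(np.abs(np.abs(l)-.042)<.006)/g=im.astype(int); m=(np.ptp(g,axis=2)<25)\&(np.abs(l+.042)<.006)/; s/(z<-.0)/(z<-.0)\&(z>-.175)/' h.py
sed -i 's/q=np.c_/m=cv2.morphologyEx(m.astype(np.uint8),cv2.MORPH_OPEN,np.ones((5,5)))>0; q=np.c_/' h.py
python3 -c "from h import *;tilt()"
```

```text
3919 [-27.1 -52.2] [124.1 110.7] 56.0
[[-108.  -73.]
 [ -16. -135.]
 [  54.  -32.]
 [ -38.   30.]]
```

To row units: 0.03 m is 0.075, 0.0025 m is 0.0063.

Emit:
jog_arm:
  rows:
    - [0.03, 0.0475, 0.0063, 0, 0]
    - [0.03, 0.05, 0, 0, 0]
    - [0.03, 0.05, 0, 0, 0]
    - [0.03, 0.045, 0, 0, 0]
    - [0.03, 0, 0, 0.075, 0]
    - [0.03, 0, 0, 0.075, 0]
    - [0.03, 0, 0, 0.075, 0]
    - [0.03, 0, 0, 0.0375, 0]
    - [0.03, 0, 0, 0.0125, 0]
    - [0.03, 0, 0, 0.005, 0]
    - [0.03, 0, 0, 0, 0]
    - [0.03, 0, 0, 0, 0]

```text
t: 16.67
ee_pos: [0.4261, -0.2443, 0.1152]
ee_rot: [179.9, -0.1, 152.6]
force: [-2.3, 3.6, 11.7]
opening: 0.0601
gripper_force: 30.0
```

```bash
python3 -c "from h import *;to(.4942,-.2846,.1053,152.5);tilt()"
```

```text
t 16.67 [ 0.4261 -0.2443  0.1152] [ 1.799e+02 -1.000e-01  1.526e+02] F [-2.31  3.58 11.72] T [0.84 0.53 0.05] shift [-0.079  -0.0046  0.0098] turn 0.1
2588 [-35.4 -65.5] [ 93.3 111.4] 56.9
[[-108.  -74.]
 [ -14. -135.]
 [  37.  -57.]
 [ -57.    4.]]
```

To row units: -0.006 m is -0.015, -0.004 m is -0.01.

Emit:
jog_arm:
  rows:
    - [0.03, -0.015, 0, -0.0008, 0]
    - [0.03, -0.015, 0, 0, 0]
    - [0.03, -0.015, 0, 0, 0]
    - [0.03, -0.015, 0, 0, 0]
    - [0.03, -0.015, 0, 0.0013, 0]
    - [0.03, -0.015, 0, 0.0013, 0]
    - [0.03, -0.015, 0, 0.0015, 0]
    - [0.03, -0.015, 0, 0.002, 0]
    - [0.03, -0.01, 0, 0.0023, 0]
    - [0.03, -0.01, 0, 0.0025, 0]
    - [0.03, -0.01, 0, 0.0025, 0]
    - [0.03, -0.01, 0, 0.0025, 0]
    - [0.03, 0, 0, 0, 0]
    - [0.03, 0, 0, 0, 0]

```text
t: 17.88
ee_pos: [0.4834, -0.2769, 0.1067]
ee_rot: [-180.0, 0.0, 152.5]
force: [-0.5, 1.3, -0.8]
opening: 0.0597
gripper_force: 30.0
```

```bash
python3 -c "from h import *;to(.4942,-.2846,.1053,152.5);tilt()"
```

```text
t 17.88 [ 0.4834 -0.2769  0.1067] [-180.     0.   152.5] F [-0.53  1.3  -0.82] T [ 0.28  0.16 -0.04] shift [-0.0132 -0.0019  0.0014] turn 0.0
2497 [ -1.1 -74.6] [ 93.4 108.7] 84.9
[[ -59. -116.]
 [  49. -126.]
 [  57.  -33.]
 [ -51.  -23.]]
```

To row units: -0.004 m is -0.01, -0.003 m is -0.0075.

Emit:
jog_arm:
  rows:
    - [0.03, -0.01, 0, 0.0025, 0]
    - [0.03, -0.01, 0, 0.0025, 0]
    - [0.03, -0.0075, 0, 0.0025, 0]
    - [0.03, -0.0025, -0.0025, 0.0025, 0]
    - [0.03, 0, 0, 0, 0]
    - [0.03, 0, 0, 0, 0]

```text
t: 18.43
ee_pos: [0.4942, -0.283, 0.1033]
ee_rot: [180.0, 0.1, 152.5]
force: [1.5, 2.3, 1.9]
opening: 0.0598
gripper_force: 30.0
```

```bash
python3 -c "from h import *;to(.4942,-.2846,.1053,152.5);tilt()"
```

```text
t 18.43 [ 0.4942 -0.283   0.1033] [1.800e+02 1.000e-01 1.525e+02] F [1.53 2.28 1.87] T [ 0.58 -0.05 -0.13] shift [-0.0007 -0.0014 -0.002 ] turn -0.0
2442 [  4.4 -73.2] [ 89.6 109.2] 89.0
[[ -51. -117.]
 [  58. -119.]
 [  60.  -29.]
 [ -49.  -27.]]
```

Bin B is level to within about 1° and back in place. I'll release it, back off and check everything.

To row units: -0.04 m is -0.1, -0.03 m is -0.075.

Emit:
jog_arm:
  rows:
    - [0.087, 0, 0, 0, 0]
    - [0.087, 0, 0, 0, 0]
    - [0.087, 0, 0, 0, 0]
    - [0.087, 0, 0, 0, 0]
    - [0.087, 0, 0, 0, 0]
    - [0.087, 0, 0, 0, 0]
    - [0.087, 0, 0, -0.075, 0]
    - [0.087, 0, 0, -0.1, 0]
    - [0.087, 0, 0, -0.1, 0]
    - [0.087, 0, 0, -0.1, 0]
    - [0.087, 0.075, 0, 0, 0]
    - [0.087, 0.075, 0, 0, 0]
    - [0.087, 0.075, 0, 0, 0]
    - [0.087, 0, 0, 0, 0]
    - [0.087, 0, 0, 0, 0]

```text
t: 19.73
ee_pos: [0.4123, -0.2404, 0.2533]
ee_rot: [-180.0, -0.0, 152.5]
force: [0.8, -0.1, 0.9]
opening: 0.0871
gripper_force: 0.0
```

```bash
python3 - <<'E'
from h import *
print(manip.read_state()["force"])
im,d=manip.grab_frame("side"); cv2.imwrite("pics/side6.png",im); P=cloud("side",d)
for nm,(u,v,x,y) in dict(A=(340,205,.694,.005),B=(340,330,.491,-.284)).items():
    W=P[v-70:v+70,u-70:u+70].reshape(-1,3);W=W[np.hypot(W[:,0]-x,W[:,1]-y)<.08]
    for lo,hi in((.11,.15),(.08,.1)):
        Q=W[(W[:,2]>lo)&(W[:,2]<hi)]; print(nm,rect(Q),Q[:,2].max())
E
```

```text
[ 0.80926855 -0.07781189  0.91262291]
A [693.6   5.2  61.3  17.2  81.5] 0.14342717597825666
A [694.7   6.8  88.2 111.3  83. ] 0.09983788004045474
B [ 491.4 -281.8   60.4   16.6   62.4] 0.14324108408029895
B [ 491.5 -280.7   86.3  109.5   62.4] 0.09998053233955123
```

View pics/side6.png

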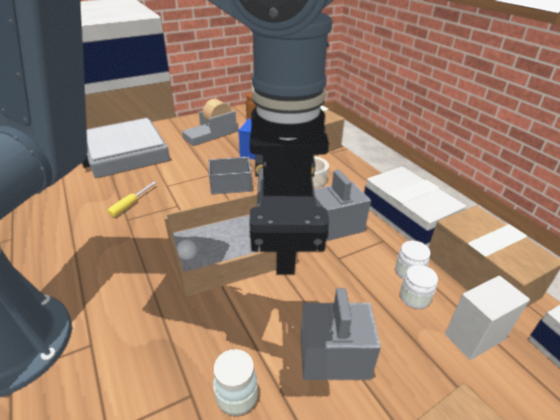

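The ball lies in the tray at (187,250). Both bins stand upright within about 3 mm of where they started, and the gripper is clear.

```bash
python3 -c "
from cell import manip
print(manip.finish_job())"
```

```text
the job is handed in; nothing more can be done
None
```

The job is handed in (no verdict was returned): bin_b was the heavy one (6.3 N against about 2.4 N for bin_a), its ball is now in the tray, and both bins stand upright within about 3 mm of where they started, at about 20 s on the robot's clock.

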